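# Draw the rolling pin out of the part-opening drawer

### The arm

A 7-joint arm with a two-finger parallel gripper is mounted at the origin on the work surface. World frame = base frame: x ahead of the robot, y to its left, z up, the work surface at z = 0. Lengths are in m, angles in rad, forces in N, time in s.
With the tool pointing down it reaches from about 0.4 to 0.85 m from the base axis. Payload 10.4 kg.
Tool frame: the origin (TCP) lies between the finger pads; the fingertips stand 19 mm ahead of it and the grasp point (between the pads) is the TCP; z points along the fingers, y is the direction in which the jaws open and shut (so a half turn about z gives the same grasp; the last joint's range is limited). The gripper opens to 85 mm and grips with 20 to 120 N. Pads are 22 mm wide; open, the fingers measure 114 mm over their backs; the gripper's body (76 mm by 85 mm) begins 54 mm behind the grasp point. The pads swing forward as they close: fully open they stand 13 mm farther back than shut.
Start: joints at [-1.211, 0.332, -0.065, 1.46, 0.022, 1.35, -0.088], TCP at [0.233, 0.58, 0.25] pointing down, gripper open.
Joint ranges: [-2.6, 2.6], [-0.5, 2.12], [-1.47, 1.34], [0.16, 2.42], [-1.27, 4.41], [0.06, 2.06], [-2.6, 2.6]. Speed limits (rad/s): [2.22, 2.22, 2.79, 2.79, 3.14, 3.14, 3.14].

### API

Orientations are given as a unit quaternion [x, y, z, w].
In Python, from workcell import manip gives the robot as it stands.
- The arm moves only by the shell command python3 -m jog 'ROWS' [FORCE]. ROWS is JSON, a list of rows, each an object with "offset": the shift along the tool's x, y, z as a fraction of full scale, a list of three; "rotation": the turn, a rotation vector about the tool's x, y, z as a fraction of full scale, a list of three; "fingers": the opening, from -1 (shut) to 1 (fully open), so that 0 is half open. A call has 1 to 8 rows; each row shifts and turns the commanded pose from where the row before left it, along the tool's axes as they then stand; what a row does not reach is not made up. Full scale, the value 1, is 0.15 m for a shift and 2 rad for a turn. A row lasts 1/8 s, in which the tool goes at most 62.5 mm and 10.7 degrees, less where a joint would pass 70% of its speed; a pose out of reach is approached as far as the arm can. A call with a number of a shift or a turn outside -1 to 1 is refused whole. A call with a gripper value outside its range is refused whole. The fingers move at their own pace and stop on an object; FORCE is the grip in N (left out, the last holds). Time passes only in rows, so rows that do not move let the fingers close. It gives the time, the measured TCP pose, the force and the opening at its end, in the units of the state.
- manip.get_obs(): the state, without advancing time (a new reading comes with each control period).
- manip.camera(name): name is "side" or "top" or "wrist"; returns the picture (400x640x3 uint8, red, green, blue); there is no depth.
- manip.camera_info(name): a dict with "mtx" (3x3 intrinsics, pixels), "xyz" and "rotation" of the camera in the world. Camera axes: x right, y down, z forward; pixel columns grow to the right and rows downward; lengths in m; the calibration is good to about 2 mm. A picture is of the moment at which its call begins: read the wrist's pose just before it. camera_info takes no time and is no camera call; for the wrist camera it gives the pose at the moment of the call.
- manip.hand_in(): hands the job in, once; it reports no verdict.
Trained networks look in the newest picture that a camera, given by its name, has taken for a name from the list of things; names that differ only in an ending like _2 or _b are one class to them, and where a whole thing is asked for, a point or a joint stands for the part that bears it (a point fixed in the world has none). Each returns a list of dicts, best first, with "conf" (0 to 1); they miss things now and then, are a little off and sometimes report something else, mostly with a low value. They report only what shows in the picture. A call takes as long as a camera call.
- manip.recognise(camera, query): "bbox" ([left, top, right, bottom] in pixels, round what is visible of it).
The state is a dict: "clock": time; "joint_pos": joint angles; "joint_velocities": joint speeds; "tau": joint torques, N m; "position": TCP position; "ee_rot": TCP orientation; "ft_force": force on the tool from outside, world axes, zero at the start; "torque": the same for the moment, N m; "grip_width": opening from 0.0 (shut) to 1.0 (fully open).
Only numpy, scipy, OpenCV 4.12 (cv2) and the standard library are available. Lean on these libraries where they do the work, as an engineer would, in place of code of your own. Each camera call takes 0.05 s, during which the arm holds its last target. There are 200 camera calls.

### The job

Pull the drawer of the worktop drawer unit all the way out to its stop. The drawer does not come out far enough to lift the rolling pin straight up, so tip its front end up and draw it out slantwise from under the top of the unit without prising it against that top, leaving the drawer open, the turner in it and everything else where it stands. Finish while holding the rolling pin in the gripper, still and level above the middle of the marble pastry board, a good hand's width (100 mm or more) clear of it; do not put it down.

Things in the scene. Friction and masses are not known exactly. Their poses are not given: they have to be found in the camera images.
- unit: Low bamboo drawer unit fixed on the worktop: 420 deep (its x) x 280 wide (its y) x 128 high. Origin at the centre of its underside, z up; -x points out of its front, the way the drawer runs. The front edge of its 12 mm top board is at x = -210; the board's underside is 116 above the worktop. Nothing stands on the front 250 mm of the top.
- top_board: The unit's fixed top board, 420 x 280 x 12 thick, under which the back of the pin lies; origin at the centre of its underside, axes as the unit's.
- drawer (a joint): How far the drawer is out, in m: 0 shut, 0.21 at its stop (150 mm of its 360 mm inner length then stay under the top, and the opening to lift things through is 210 mm long, from the top board's front edge to the drawer front). It runs along the unit's -x, drags with about 2 N plus 5 N per m/s, and stays where it is left.
- drawer_rim (a point): Middle of the upper inner edge of the drawer front, 112 above the worktop; the front is 14 thick. The inner floor is 16 above the worktop, the side walls 72 and 6 thick. A 5 mm partition along the middle, 56 above the worktop, makes two bays 118 wide, centred at unit y = +62 and -62. The point moves with the drawer.
- drawer_handle (a point): Middle of the steel bar handle on the drawer front: a round bar 11 thick and 130 long along the unit's y, its axis 35 mm out from the front face and 92 above the worktop. The point moves with the drawer.
- pin: Wooden rolling pin, 310 long over all: barrel 44 diameter and 200 long, a turned handle of 23 diameter at each end; about 0.2 to 0.45 kg. It lies loose in one of the two bays, along the drawer. Origin at its middle on its axis (22 mm above the drawer floor as it lies); its own x axis runs along it, -x towards the front of the drawer. It may be turned about its length.
- pin_front (a point): Centre of the pin's end nearest the front of the drawer (155 mm from its middle).
- pin_back (a point): Centre of the pin's other end, which stays under the unit's top when the drawer is open.
- board: Marble pastry board lying fixed on the worktop: 340 (its x) x 250 (its y) x 15 thick; origin at the centre of its underside.
- turner: Steel slotted turner with a black round handle, 285 long, blade 66 wide, lying in the other bay, blade towards the back; origin on its underside, 145 mm from the end of its handle. It stays in the drawer.
- cutter: Steel pastry-cutter ring, 64 diameter and 40 high, standing near one corner of the board; origin at the centre of its underside. Not to be disturbed.
- mix_bowl: Steel bowl, 150 across and 70 high, standing on the rear half of the unit's top; origin at the centre of its underside. Not to be disturbed.
- canister: White-capped canister, 84 diameter and 130 high; origin at the centre of its underside. Not to be disturbed.
- jug: Clear measuring jug with a handle, 90 diameter and 115 high; origin at the centre of its underside. Not to be disturbed.
- glass_bowl: Small glass bowl, 96 across and 42 high; origin at the centre of its underside. Not to be disturbed.
- salt: Small glass jar with a steel cap, 52 diameter and 85 high, standing on the rear half of the unit's top; origin at the centre of its underside. Not to be disturbed.

How it is judged:
On the way, in this order (a step that is already met when the one before it is completed fails the run):
1. the drawer is pulled out to its stop (value of joint drawer above 0.195 m), for 0.2 s.
2. the pin's front end is tipped up above the drawer front while its back end is still under the unit's top (height (world z) of pin_front above 0.13 m and height (world z) of pin_back below 0.112 m and x of pin_back in the frame of unit above -0.21 m), for 0.05 s.
At the end, for the whole second after the job is handed in: Drawer still open by 150 mm or more, turner in it; pin held by the fingers alone, still, level within 12.5 degrees, its middle within 80 mm of the board's centre seen from above and 115 to 450 mm above the worktop, ends above 100 mm (value of joint drawer above 0.15 m and contact force between pin and the fingers above 1 N and contact force between pin and unit below 0.5 N and contact force between pin and board below 0.5 N and contact force between pin and cutter below 0.5 N and contact force between pin and canister below 0.5 N and horizontal distance between pin and board below 0.08 m and height (world z) of each of pin_front, pin_back above 0.1 m and height (world z) of pin between 0.115 and 0.45 m and angle between pin's own x axis and vertical between 1.35 and 1.79 rad and linear speed of pin below 0.04 m/s and height (world z) of turner below 0.06 m and x of turner in the frame of unit above -0.42 m); the arm keeps its last pose, push and grip.
It fails at once if the cutter, a bowl, the canister, the jug or the salt jar is pushed more than 30 mm (distance of any of cutter, mix_bowl, canister, jug, glass_bowl, salt from where it was at the start of the episode above 0.03 m).
It fails at once if one of them is tipped over (angle between any of cutter, mix_bowl, canister, jug, glass_bowl, salt's own z axis and vertical above 0.5 rad).
It fails at once if the turner is lifted out of the drawer (height (world z) of turner above 0.1 m).
It fails at once if the pin is prised against the underside or edge of the top board with more than 30 N (contact force between pin and top_board above 30 N).
It also fails if it takes over 61 s, if anything falls off the work surface, if the arm or the gripper's body presses on something with over 40 N, if the wrist force passes 120 N, or if a joint passes its speed limit or range.

## Working session

There is one attempt and no reset: what is moved stays moved. The work goes in short steps, Python scripts to look and compute and a shell command to move; the robot and the scene stay as the last step left them, time stands still between calls to the robot, and variables do not carry over. Pictures are saved under pics/ and viewed, about 8 in all and at most 12, crops included, and the job is handed in when it is done.

```bash
mkdir -p pics; ls; cat > h.py <<'E'
import numpy as np, cv2
from workcell import manip
from scipy.spatial.transform import Rotation as R
def cam(n):
    i=manip.camera_info(n); r=np.array(i["rotation"],float)
    if r.shape!=(3,3): r=R.from_quat(r).as_matrix()
    return np.array(i["mtx"]),np.array(i["xyz"]),r
def ray(n,u,v,z,c=None):
    K,p,r=c or cam(n); d=r@np.linalg.solve(K,[u,v,1.]); return p+d*(z-p[2])/d[2]
def proj(n,P,c=None):
    K,p,r=c or cam(n); q=K@(r.T@(np.array(P)-p)); return q[:2]/q[2]
def shot(n,f):
    im=manip.camera(n); cv2.imwrite(f"pics/{f}.png",im[:,:,::-1]); return im
E
python3 - <<'E'
from h import *
print(manip.get_obs())
a=shot("top","t0");b=shot("side","s0")
cv2.imwrite("pics/ts.png",np.vstack([a,b])[:,:,::-1][::1])
for n in("top","side"):
    print(n,manip.camera_info(n))
    for q in ["unit","drawer_handle","board","pin","cutter","canister","jug","glass_bowl","mix_bowl","salt"]:
        print(q,[(np.round(d["bbox"]),round(d["conf"],2)) for d in manip.recognise(n,q)[:2]])
E
```

```text
pics
{'clock': 0.0, 'joint_pos': array([-1.21055069,  0.33287332, -0.06469516,  1.46095284,  0.02159532,
        1.34988928, -0.08852199]), 'joint_velocities': array([ 1.20747054e-03, -6.07649561e-04, -5.98188402e-05,  7.45815500e-04,
        7.81388040e-05, -6.56433085e-04, -4.15724998e-04]), 'tau': array([ 8.17251166e-04, -6.25449228e+01,  4.96007153e-02, -3.91618896e+01,
        1.61573128e-02,  9.83608566e-03,  1.69323363e-05]), 'position': array([0.23335029, 0.57942614, 0.24950949]), 'ee_rot': array([ 1.90258993e-01,  9.81733674e-01, -7.06052900e-04, -1.04546294e-04]), 'ft_force': array([ 0.70668309, -0.04963311, -0.24305669]), 'torque': array([ 0.00072498, -0.01232649,  0.02106219]), 'grip_width': 0.9979470348433482}
top {'mtx': array([[364.80701227,   0.        , 311.74534031],
       [  0.        , 364.80701227, 204.14175093],
       [  0.        ,   0.        ,   1.        ]]), 'xyz': array([0.3421824 , 0.05850138, 1.06270447]), 'rotation': array([-0.69653492,  0.71246365, -0.06437643,  0.05559064])}
unit [(array([107., 130., 295., 240.]), 0.66)]
drawer_handle [(array([270.,
[... 511 characters left out ...]
6302529, 188.97596911],
       [  0.        ,   0.        ,   1.        ]]), 'xyz': array([-0.13090439, -0.88838349,  1.28160755]), 'rotation': array([ 0.88338284, -0.28320446,  0.11174624, -0.35629029])}
unit [(array([222., 102., 337., 201.]), 0.61)]
drawer_handle [(array([272., 151., 339., 204.]), 0.84)]
board [(array([328., 241., 465., 358.]), 0.88), (array([218., 102., 339., 199.]), 0.67)]
pin []
cutter [(array([405., 252., 426., 274.]), 0.83)]
canister [(array([398., 192., 432., 228.]), 0.56)]
jug [(array([193., 151., 220., 191.]), 0.69)]
glass_bowl [(array([216., 180., 242., 202.]), 0.57)]
mix_bowl [(array([252.,  88., 289., 114.]), 0.86)]
salt [(array([234.,  99., 246., 120.]), 0.66)]
```

View pics/t0.png

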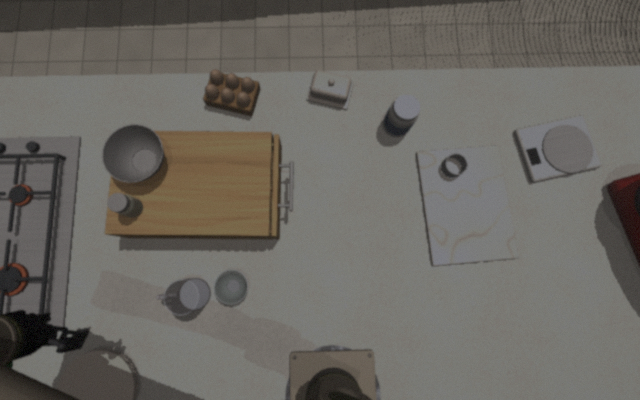

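```bash
python3 - <<'E'
from h import *
for q,u,v,z in [("handle TL",282,138,.092),("h bot",282,237,.092),("hmid",282,187.5,.092),("board tl",416,147,.015),("board tr",518,147,.015),("board br",518,268,.015),("board bl",416,268,.015),("cutter",453,167,.03),("canister",402,117,.1),("jug",183,299,.08),("glass",231,288,.03)]:
    print(q,ray("top",u,v,z).round(3))
E
```

```text
handle TL [0.697 0.123 0.092]
h bot [0.422 0.126 0.092]
hmid [0.556 0.124 0.092]
board tl [ 0.689 -0.274  0.015]
board tr [ 0.683 -0.582  0.015]
board br [ 0.325 -0.539  0.015]
board bl [ 0.332 -0.248  0.015]
cutter [ 0.621 -0.374  0.03 ]
canister [ 0.749 -0.214  0.1  ]
jug [0.267 0.386 0.08 ]
glass [0.289 0.272 0.03 ]
```

```bash
python3 - <<'E'
import cv2,numpy as np
a=cv2.imread("pics/t0.png")
c=cv2.resize(a[115:255,100:300],None,fx=4,fy=4,interpolation=cv2.INTER_CUBIC)
cv2.imwrite("pics/c1.png",cv2.convertScaleAbs(c,alpha=1.3))
c=cv2.resize(a[80:280,370:530],None,fx=3,fy=3,interpolation=cv2.INTER_CUBIC)
cv2.imwrite("pics/c2.png",cv2.convertScaleAbs(c,alpha=1.3))
E
```

```text
(no output)
```

View pics/c1.png

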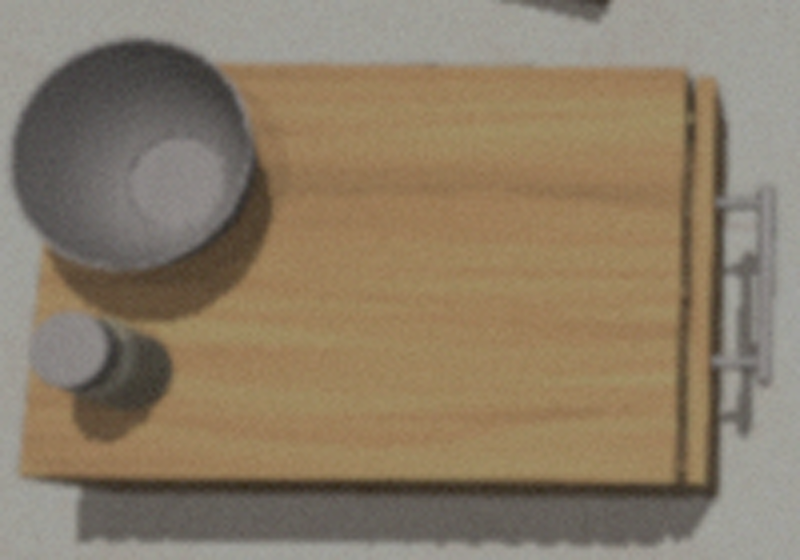

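The crop shows the unit's top-board front edge from (272,132.5) to (270,236.3), its back corner at (105.5,233.8), and the handle bar from (291.8,162) to (291,210.5) in full-image pixels.

```bash
python3 - <<'E'
from h import *
A=ray("top",272,132.5,.128);B=ray("top",270,236.25,.128);C=ray("top",105.5,233.75,.128)
print(A,B,C,np.linalg.norm(A-B),np.linalg.norm(C-B))
H1=ray("top",291.75,162,.097);H2=ray("top",291,210.5,.097)
print(H1,H2,np.linalg.norm(H1-H2),(H1+H2)/2)
ux=(C-B)/np.linalg.norm(C-B);uy=(A-B)/np.linalg.norm(A-B)
print("yaw unit x",np.degrees(np.arctan2(ux[1],ux[0])),"yaw of -uy",np.degrees(np.arctan2(uy[1],uy[0])))
s=manip.get_obs();print(R.from_quat(s["ee_rot"]).as_matrix().round(3))
E
```

```text
[0.69996751 0.14714602 0.128     ] [0.4213705  0.15367407 0.128     ] [0.43722183 0.57237018 0.128     ] 0.27867348084482124 0.41899605649234184
[0.62593793 0.09649928 0.097     ] [0.49162186 0.10041752 0.097     ] 0.13437320808785053 [0.55877989 0.0984584  0.097     ]
yaw unit x 87.83188730686541 yaw of -uy -1.3423013280234697
[[-0.928  0.373 -0.   ]
 [ 0.373  0.928  0.   ]
 [ 0.     0.    -1.   ]]
```

View pics/c2.png

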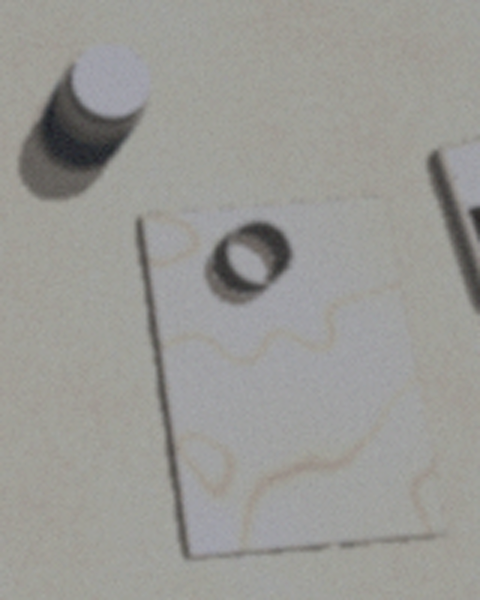

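The second crop shows the board corners at about (416.7,152.3), (499.3,145.3), (517.3,258) and (432,265.7), with the cutter near (453,167).

```bash
cat >> h.py <<'E'
U=np.radians(88.3); ux=np.array([np.cos(U),np.sin(U),0]); uy=np.array([-np.sin(U),np.cos(U),0])
def plan(p,Rt,n=None,nr=None):
    """rows: fraction of full scale, turn spread over nr rows then/with shift"""
    s=manip.get_obs(); P=np.array(s["position"]);Q=R.from_quat(s["ee_rot"])
    rv=(Q.inv()*Rt).as_rotvec(); d=np.array(p)-P
    n=n or int(max(np.ceil(np.linalg.norm(d)/.05),np.ceil(np.linalg.norm(rv)/.17),1))
    print("n",n,"d",d.round(4),"rotdeg",np.degrees(rv).round(1))
    for k in range(n):
        Rk=Q*R.from_rotvec(rv*k/n)
        print("  off",(Rk.inv().apply(d/n)/.15).round(3),"rot",(rv/n/2).round(4))
def rot(z,y):
    z=np.array(z,float);z/=np.linalg.norm(z);y=np.array(y,float);y-=z*(y@z);y/=np.linalg.norm(y)
    return R.from_matrix(np.column_stack([np.cross(y,z),y,z]))
E
python3 - <<'E'
from h import *
c=[ray("top",u,v,.015) for u,v in [(416.7,152.3),(499.3,145.3),(517.3,258),(432,265.7)]]
print(np.round(c,3),np.mean(c,0))
print([np.linalg.norm(c[i]-c[i-1]).round(3) for i in range(4)])
plan([.559,.096,.27],rot([0,0,-1],ux),12)
E
```

```text
[[ 0.672 -0.275  0.015]
 [ 0.689 -0.526  0.015]
 [ 0.353 -0.541  0.015]
 [ 0.337 -0.294  0.015]] [ 0.5128745  -0.40891686  0.015     ]
[np.float64(0.336), np.float64(0.252), np.float64(0.337), np.float64(0.247)]
n 12 d [ 0.3256 -0.4838  0.0197] rotdeg [  0.   -0.  -20.2]
  off [-0.268 -0.182 -0.011] rot [ 0.     -0.     -0.0147]
  off [-0.263 -0.19  -0.011] rot [ 0.     -0.     -0.0147]
  off [-0.257 -0.197 -0.011] rot [ 0.     -0.     -0.0147]
  off [-0.251 -0.205 -0.011] rot [ 0.     -0.     -0.0147]
  off [-0.245 -0.212 -0.011] rot [ 0.     -0.     -0.0147]
  off [-0.239 -0.219 -0.011] rot [ 0.     -0.     -0.0147]
  off [-0.232 -0.226 -0.011] rot [ 0.     -0.     -0.0147]
  off [-0.225 -0.233 -0.011] rot [ 0.     -0.     -0.0147]
  off [-0.218 -0.239 -0.011] rot [ 0.     -0.     -0.0147]
  off [-0.211 -0.246 -0.011] rot [ 0.     -0.     -0.0147]
  off [-0.204 -0.252 -0.011] rot [ 0.     -0.     -0.0147]
  off [-0.196 -0.258 -0.011] rot [ 0.     -0.     -0.0147]
```

```bash
python3 -m jog '[{"offset":[0,0,-0.35],"rotation":[0,0,0],"fingers":-0.3},{"offset":[-0.268,-0.182,-0.05],"rotation":[0,0,-0.0147],"fingers":-0.3},{"offset":[-0.263,-0.19,0],"rotation":[0,0,-0.0147],"fingers":-0.3},{"offset":[-0.257,-0.197,0],"rotation":[0,0,-0.0147],"fingers":-0.3},{"offset":[-0.251,-0.205,0],"rotation":[0,0,-0.0147],"fingers":-0.3},{"offset":[-0.245,-0.212,0],"rotation":[0,0,-0.0147],"fingers":-0.3},{"offset":[-0.239,-0.219,0],"rotation":[0,0,-0.0147],"fingers":-0.3},{"offset":[-0.232,-0.226,0],"rotation":[0,0,-0.0147],"fingers":-0.3}]' 60
python3 - <<'E'
from h import *
s=manip.get_obs();print(s["clock"],s["position"],s["grip_width"])
plan([.559,.096,.25],rot([0,0,-1],ux))
E
```

```text
clock: 2.1
position: [0.4241, 0.296, 0.3105]
ee_rot: [0.088, 0.996, 0.0, 0.0]
ft_force: [-0.1, 1.2, 0.6]
grip_width: 0.352
2.1 [0.42406271 0.2960176  0.31053309] 0.35168372007916276
n 5 d [ 0.1349 -0.2    -0.0605] rotdeg [ 0.   0.  -8.4]
  off [-0.224 -0.231  0.081] rot [ 0.0001  0.     -0.0146]
  off [-0.217 -0.238  0.081] rot [ 0.0001  0.     -0.0146]
  off [-0.21  -0.244  0.081] rot [ 0.0001  0.     -0.0146]
  off [-0.203 -0.25   0.081] rot [ 0.0001  0.     -0.0146]
  off [-0.195 -0.256  0.081] rot [ 0.0001  0.     -0.0146]
```

```bash
python3 -m jog '[{"offset":[-0.224,-0.231,0.081],"rotation":[0,0,-0.0146],"fingers":-0.3},{"offset":[-0.217,-0.238,0.081],"rotation":[0,0,-0.0146],"fingers":-0.3},{"offset":[-0.21,-0.244,0.081],"rotation":[0,0,-0.0146],"fingers":-0.3},{"offset":[-0.203,-0.25,0.081],"rotation":[0,0,-0.0146],"fingers":-0.3},{"offset":[-0.195,-0.256,0.081],"rotation":[0,0,-0.0146],"fingers":-0.3},{"offset":[0,0,0],"rotation":[0,0,0],"fingers":-0.3},{"offset":[0,0,0],"rotation":[0,0,0],"fingers":-0.3}]'
python3 - <<'E'
from h import *
s=manip.get_obs();c=cam("wrist");im=shot("wrist","w1")
for q in("drawer_handle","drawer_rim"): print(q,[(np.round(d["bbox"]),round(d["conf"],2)) for d in manip.recognise("wrist",q)[:2]])
print(c[1],proj("wrist",[.559,.0985,.092],c))
plan([.559,.096,.092],rot([0,0,-1],ux))
E
```

```text
clock: 2.98
position: [0.5579, 0.0977, 0.2496]
ee_rot: [0.015, 1.0, 0.0, -0.0]
ft_force: [-0.7, 0.6, 0.2]
grip_width: 0.35
drawer_handle [(array([314.,  35., 389., 326.]), 0.72)]
drawer_rim [(array([316.,  35., 389., 328.]), 0.95)]
[0.49085899 0.09961917 0.37326445] [319.38680358 189.99423102]
n 4 d [ 0.0012 -0.0026 -0.1579] rotdeg [0. 0. 0.]
  off [-0.002 -0.004  0.263] rot [0.0001 0.     0.0001]
  off [-0.002 -0.004  0.263] rot [0.0001 0.     0.0001]
  off [-0.002 -0.004  0.263] rot [0.0001 0.     0.0001]
  off [-0.002 -0.004  0.263] rot [0.0001 0.     0.0001]
```

View pics/w1.png

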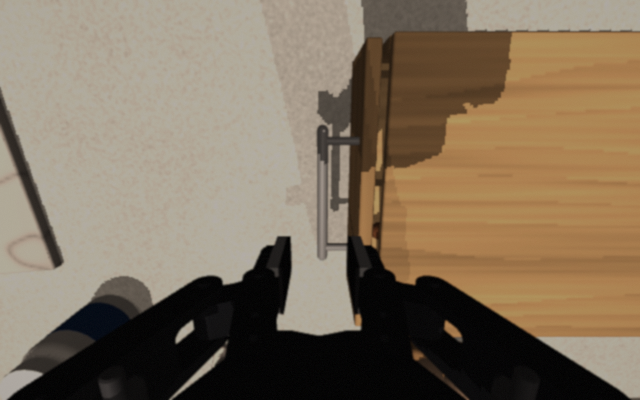

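The bar runs from (322,127) to (321,258), about 2 mm from my prediction and inside the jaw span, so I descend straight and close.

```bash
python3 -m jog '[{"offset":[0,0,0.26],"rotation":[0,0,0],"fingers":-0.3},{"offset":[0,0,0.26],"rotation":[0,0,0],"fingers":-0.3},{"offset":[0,0,0.26],"rotation":[0,0,0],"fingers":-0.3},{"offset":[0,0,0.26],"rotation":[0,0,0],"fingers":-0.3},{"offset":[0,0,0],"rotation":[0,0,0],"fingers":-0.3},{"offset":[0,0,0],"rotation":[0,0,0],"fingers":-1},{"offset":[0,0,0],"rotation":[0,0,0],"fingers":-1},{"offset":[0,0,0],"rotation":[0,0,0],"fingers":-1}]' 60
```

```text
clock: 4.12
position: [0.5587, 0.098, 0.0954]
ee_rot: [0.015, 1.0, 0.001, 0.001]
ft_force: [-3.9, 1.5, 6.8]
grip_width: 0.105
```

```bash
python3 -m jog '[{"offset":[0,-0.1,0],"rotation":[0,0,0],"fingers":-1},{"offset":[0,-0.2,0],"rotation":[0,0,0],"fingers":-1},{"offset":[0,-0.25,0],"rotation":[0,0,0],"fingers":-1},{"offset":[0,-0.25,0],"rotation":[0,0,0],"fingers":-1},{"offset":[0,-0.25,0],"rotation":[0,0,0],"fingers":-1},{"offset":[0,-0.2,0],"rotation":[0,0,0],"fingers":-1},{"offset":[0,-0.1,0],"rotation":[0,0,0],"fingers":-1},{"offset":[0,-0.04,0],"rotation":[0,0,0],"fingers":-1}]'
python3 -m jog '[{"offset":[0,-0.02,0],"rotation":[0,0,0],"fingers":-1},{"offset":[0,0,0],"rotation":[0,0,0],"fingers":-1},{"offset":[0,0,0],"rotation":[0,0,0],"fingers":-1}]'
```

```text
clock: 5.12
position: [0.5524, -0.1046, 0.0952]
ee_rot: [0.014, 1.0, 0.005, 0.0]
ft_force: [-9.5, 35.3, 19.3]
grip_width: 0.1
clock: 5.5
position: [0.5524, -0.1046, 0.0952]
ee_rot: [0.012, 1.0, 0.006, -0.0]
ft_force: [-10.6, 30.8, 19.2]
grip_width: 0.101
```

```bash
python3 -m jog '[{"offset":[0,0.04,0],"rotation":[0,0,0],"fingers":-1},{"offset":[0,0,0],"rotation":[0,0,0],"fingers":-0.3},{"offset":[0,0,0],"rotation":[0,0,0],"fingers":-0.3},{"offset":[0,0,-0.1],"rotation":[0,0,0],"fingers":-0.3},{"offset":[0,0,-0.35],"rotation":[0,0,0],"fingers":-0.3},{"offset":[0,0,-0.35],"rotation":[0,0,0],"fingers":-0.3},{"offset":[0,0.25,-0.3],"rotation":[0,0,0],"fingers":0},{"offset":[0,0.25,-0.2],"rotation":[0,0,0],"fingers":0}]'
python3 -m jog '[{"offset":[0,0.3,-0.05],"rotation":[0,0,0],"fingers":0},{"offset":[0,0,0],"rotation":[0,0,0],"fingers":0},{"offset":[0,0,0],"rotation":[0,0,0],"fingers":0}]'
python3 - <<'E'
from h import *
s=manip.get_obs();c=cam("wrist");im=shot("wrist","w2")
print(c)
for q in("pin","turner","drawer_handle","unit"): print(q,[(np.round(d["bbox"]),round(d["conf"],2)) for d in manip.recognise("wrist",q)[:2]])
shot("top","t2")
for q in("pin","turner","drawer_handle","unit"): print(q,[(np.round(d["bbox"]),round(d["conf"],2)) for d in manip.recognise("top",q)[:2]])
E
```

```text
clock: 6.5
position: [0.5544, -0.0335, 0.2922]
ee_rot: [0.017, 1.0, 0.0, 0.002]
ft_force: [0.4, -0.2, -0.5]
grip_width: 0.5
clock: 6.88
position: [0.5554, 0.0107, 0.2966]
ee_rot: [0.016, 1.0, -0.0, 0.0]
ft_force: [-0.2, -0.6, -0.0]
grip_width: 0.495
(array([[287.26335248,   0.        , 318.58576108],
       [  0.        , 287.26335248, 200.47756763],
       [  0.        ,   0.        ,   1.        ]]), array([0.48824179, 0.01277741, 0.42023424]), array([[ 3.16894571e-02,  9.61963195e-01,  2.71334829e-01],
       [ 9.99497719e-01, -3.04191338e-02, -8.88736955e-03],
       [-2.95551921e-04,  2.71480179e-01, -9.62443985e-01]]))
pin [(array([281., 202., 450., 236.]), 0.97)]
turner [(array([293., 102., 465., 158.]), 0.68)]
drawer_handle [(array([209.,  48., 466., 275.]), 0.86)]
unit [(array([208.,  45., 638., 310.]), 0.74)]
pin [(array([271., 162., 311., 177.]), 0.69)]
turner [(array([268., 142., 319., 233.]), 0.48), (array([273., 212., 313., 217.]), 0.44)]
drawer_handle [(array([270., 146., 314., 234.]), 0.68)]
unit [(array([104., 126., 316., 242.]), 0.71)]
```

View pics/w2.png

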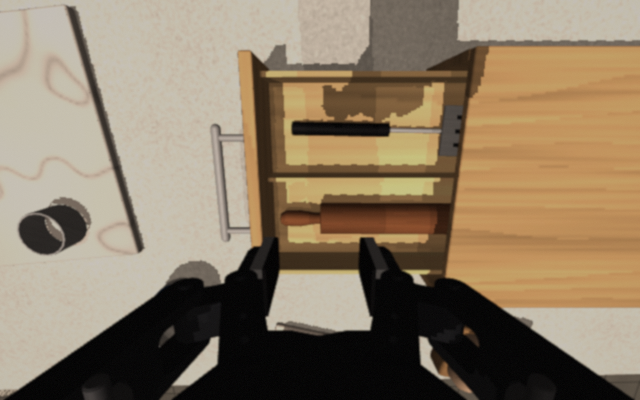

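The pin lies in the far bay: its tip is at (281,217), the barrel front at (321,218) and the barrel rows run 203 to 234. The turner is in the near bay, with its handle at (293,128).

```bash
python3 - <<'E'
from h import *
c=cam("wrist")
f=lambda u,v,z:ray("wrist",u,v,z,c).round(4)
print("tip",f(281,217.5,.038),"barrel front",f(321,218.5,.042))
print("barrel far edge/near @col330", f(330,204,.045),f(330,233,.045)," @col430",f(430,205.5,.045),f(430,234,.045))
print("rim inner", f(259,200,.112),"handle",f(215,127,.097),f(226,240,.097))
print("partition",f(275,178,.056),f(452,175,.056),"wall far in",f(280,272,.072), f(440,272,.072),"top edge",f(462,200,.128),f(446,300,.128))
E
```

```text
tip [ 0.6188 -0.0433  0.038 ] barrel front [0.6207 0.0127 0.042 ]
barrel far edge/near @col330 [0.5992 0.0256 0.045 ] [0.6415 0.0247 0.045 ]  @col430 [0.6055 0.1616 0.045 ] [0.6473 0.1647 0.045 ]
rim inner [ 0.5722 -0.0554  0.112 ] handle [ 0.4925 -0.0994  0.097 ] [ 0.6254 -0.1032  0.097 ]
partition [ 0.5588 -0.0448  0.056 ] [0.562  0.1825 0.056 ] wall far in [ 0.6849 -0.0448  0.072 ] [0.6916 0.1714 0.072 ] top edge [0.5746 0.1621 0.128 ] [0.6958 0.156  0.128 ]
```

```bash
cat >> h.py <<'E'
A=np.radians(88); px=np.array([np.cos(A),np.sin(A),0])   # pin +x (to back)
def lean(deg,yaw=None):  # tool leaning to front by deg, camera on front side
    p=px if yaw is None else np.array([np.cos(yaw),np.sin(yaw),0])
    t=np.radians(deg); return rot(p*np.sin(t)+np.array([0,0,-np.cos(t)]),np.cross(p,[0,0,-1.])@np.eye(3)*-1 if False else np.cross([0,0,1.],p))
E
python3 - <<'E'
from h import *
print(manip.get_obs()["joint_pos"].round(2)); print(lean(20).as_matrix().round(2))
plan([.624,.08,.25],lean(0),10)
E
```

```text
[-0.43  0.15  0.36  1.6  -0.06  1.4   1.48]
[[-0.03 -1.    0.01]
 [-0.94  0.03  0.34]
 [-0.34 -0.   -0.94]]
n 10 d [ 0.0686  0.0685 -0.046 ] rotdeg [  0.   -0.  -89.8]
  off [-0.044  0.047  0.031] rot [ 0.     -0.     -0.0784]
  off [-0.051  0.04   0.031] rot [ 0.     -0.     -0.0784]
  off [-0.057  0.031  0.031] rot [ 0.     -0.     -0.0784]
  off [-0.061  0.022  0.031] rot [ 0.     -0.     -0.0784]
  off [-0.063  0.012  0.031] rot [ 0.     -0.     -0.0784]
  off [-0.065  0.002  0.031] rot [ 0.     -0.     -0.0784]
  off [-0.064 -0.008  0.031] rot [ 0.     -0.     -0.0784]
  off [-0.062 -0.018  0.031] rot [ 0.     -0.     -0.0784]
  off [-0.059 -0.027  0.031] rot [ 0.     -0.     -0.0784]
  off [-0.054 -0.036  0.031] rot [ 0.     -0.     -0.0784]
```

```bash
cat >> h.py <<'E'
_l=lean
def lean(deg,yaw=None): return _l(deg,yaw)*R.from_euler('z',180,degrees=True)
E
python3 - <<'E'
from h import *
print(lean(20).as_matrix().round(2))
plan([.624,.07,.25],lean(0),10)
E
```

```text
[[ 0.03  1.    0.01]
 [ 0.94 -0.03  0.34]
 [ 0.34  0.   -0.94]]
n 10 d [ 0.0686  0.0585 -0.046 ] rotdeg [-0.  -0.  90.2]
  off [-0.044  0.04   0.031] rot [-0.     -0.      0.0787]
  off [-0.038  0.047  0.031] rot [-0.     -0.      0.0787]
  off [-0.03   0.052  0.031] rot [-0.     -0.      0.0787]
  off [-0.021  0.056  0.031] rot [-0.     -0.      0.0787]
  off [-0.012  0.059  0.031] rot [-0.     -0.      0.0787]
  off [-0.003  0.06   0.031] rot [-0.     -0.      0.0787]
  off [0.007 0.06  0.031] rot [-0.     -0.      0.0787]
  off [0.016 0.058 0.031] rot [-0.     -0.      0.0787]
  off [0.025 0.055 0.031] rot [-0.     -0.      0.0787]
  off [0.033 0.05  0.031] rot [-0.     -0.      0.0787]
```

```bash
python3 -m jog '[{"offset":[-0.044,0.04,0.031],"rotation":[0,0,0.0787],"fingers":0.6},{"offset":[-0.038,0.047,0.031],"rotation":[0,0,0.0787],"fingers":0.6},{"offset":[-0.03,0.052,0.031],"rotation":[0,0,0.0787],"fingers":0.6},{"offset":[-0.021,0.056,0.031],"rotation":[0,0,0.0787],"fingers":0.6},{"offset":[-0.012,0.059,0.031],"rotation":[0,0,0.0787],"fingers":0.6},{"offset":[-0.003,0.06,0.031],"rotation":[0,0,0.0787],"fingers":0.6},{"offset":[0.007,0.06,0.031],"rotation":[0,0,0.0787],"fingers":0.6},{"offset":[0.016,0.058,0.031],"rotation":[0,0,0.0787],"fingers":0.6}]'
python3 -m jog '[{"offset":[0.025,0.055,0.031],"rotation":[0,0,0.0787],"fingers":0.6},{"offset":[0.033,0.05,0.031],"rotation":[0,0,0.0787],"fingers":0.6},{"offset":[0,0,0],"rotation":[0,0,0],"fingers":0.6}]'
python3 - <<'E'
from h import *
print(manip.get_obs()["joint_pos"].round(2))
plan([.624,.07,.2],lean(20),3)
E
```

```text
clock: 8.38
position: [0.6105, 0.0586, 0.2586]
ee_rot: [0.603, 0.798, -0.0, -0.0]
ft_force: [-0.4, -0.4, 0.1]
grip_width: 0.802
clock: 8.75
position: [0.6239, 0.0708, 0.2489]
ee_rot: [0.718, 0.696, -0.001, -0.0]
ft_force: [-0.4, -0.8, 0.3]
grip_width: 0.798
[-0.58  0.36  0.52  1.48 -0.18  1.35 -0.08]
n 3 d [ 0.0001 -0.0008 -0.0489] rotdeg [-0.1 20.   0.1]
  off [-0.002  0.     0.109] rot [-0.0002  0.0583  0.0004]
  off [-0.014  0.     0.108] rot [-0.0002  0.0583  0.0004]
  off [-0.027  0.     0.105] rot [-0.0002  0.0583  0.0004]
```

```bash
python3 -m jog '[{"offset":[-0.061,0,0.109],"rotation":[0,0.0583,0],"fingers":0.6},{"offset":[-0.073,0,0.108],"rotation":[0,0.0583,0],"fingers":0.6},{"offset":[-0.086,0,0.105],"rotation":[0,0.0583,0],"fingers":0.6},{"offset":[0,0,0],"rotation":[0,0,0],"fingers":0.6},{"offset":[0,0,0],"rotation":[0,0,0],"fingers":0.6}]'
python3 - <<'E'
from h import *
c=cam("wrist");im=shot("wrist","w3")
print("pred grasp point, edges",[proj("wrist",[x,y,.045],c).round(0) for x,y in((.624,.1),(.602,.1),(.646,.1),(.62,.013))])
print([(np.round(d["bbox"]),round(d["conf"],2)) for d in manip.recognise("wrist","pin")[:2]])
plan([.624,.10,.045],lean(20),6)
E
```

```text
clock: 9.38
position: [0.6232, 0.0435, 0.1982]
ee_rot: [0.707, 0.685, 0.125, -0.12]
ft_force: [0.1, -0.1, -0.0]
grip_width: 0.8
pred grasp point, edges [array([316., 188.]), array([294., 189.]), array([337., 188.]), array([315., 275.])]
[(array([294., 112., 339., 335.]), 0.76)]
n 6 d [ 0.0006  0.0554 -0.1535] rotdeg [ 0.  -0.   0.3]
  off [-0.001 -0.001  0.181] rot [ 0.     -0.      0.0004]
  off [-0.001 -0.001  0.181] rot [ 0.     -0.      0.0004]
  off [-0.001 -0.001  0.181] rot [ 0.     -0.      0.0004]
  off [-0.001 -0.001  0.181] rot [ 0.     -0.      0.0004]
  off [-0.001 -0.001  0.181] rot [ 0.     -0.      0.0004]
  off [-0.001 -0.001  0.181] rot [ 0.     -0.      0.0004]
```

View pics/w3.png

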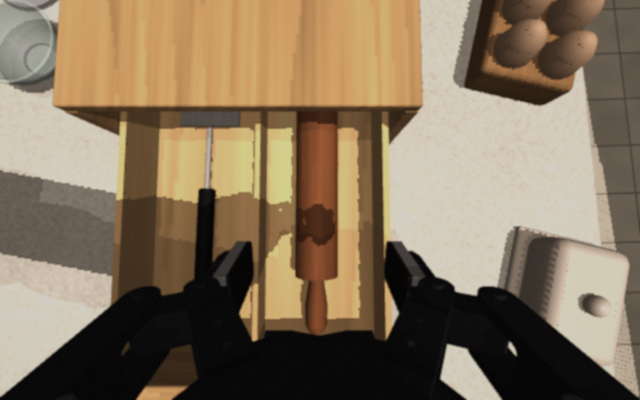

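The pin is at rows 112–335, columns 297–338, and the axis and barrel front match the predictions to within 1–2 px. Descending along the tool axis.

```bash
python3 -m jog '[{"offset":[0,0,0.25],"rotation":[0,0,0],"fingers":0.45},{"offset":[0,0,0.25],"rotation":[0,0,0],"fingers":0.45},{"offset":[0,0,0.25],"rotation":[0,0,0],"fingers":0.45},{"offset":[0,0,0.2],"rotation":[0,0,0],"fingers":0.45},{"offset":[0,0,0.13],"rotation":[0,0,0],"fingers":0.45},{"offset":[0,0,0],"rotation":[0,0,0],"fingers":0.45}]' 70
python3 -m jog '[{"offset":[0,0,0],"rotation":[0,0,0],"fingers":-1},{"offset":[0,0,0],"rotation":[0,0,0],"fingers":-1},{"offset":[0,0,0],"rotation":[0,0,0],"fingers":-1},{"offset":[0,0,0],"rotation":[0,0,0],"fingers":-1}]' 80
python3 - <<'E'
from h import *
s=manip.get_obs();p=s["position"];t=np.radians(20)
# pin axis assumed .038 at grasp; back end at y .267
b=np.array([0,.267,.038]); tgt=np.array([p[0],0,0])
v=np.array([p[1]-.267,p[2]-.038]); w=[v[0]*np.cos(t)+v[1]*np.sin(t), -v[0]*np.sin(t)+v[1]*np.cos(t)]
print(p,w); plan([p[0]-.0003,.267+w[0],.037+w[1]],lean(0),6)
E
```

```text
clock: 10.22
position: [0.6243, 0.1002, 0.0446]
ee_rot: [0.707, 0.685, 0.125, -0.122]
ft_force: [0.1, -0.3, 0.6]
grip_width: 0.726
clock: 10.72
position: [0.6258, 0.0985, 0.0467]
ee_rot: [0.708, 0.684, 0.126, -0.12]
ft_force: [-1.8, 0.1, 6.8]
grip_width: 0.486
[0.62581609 0.09851908 0.04672356] [np.float64(-0.1553366442154135), np.float64(0.06582132863348714)]
n 6 d [-0.0003  0.0131  0.0561] rotdeg [  0.1 -20.1   0.1]
  off [ 0.035 -0.001 -0.054] rot [ 0.0002 -0.0292  0.0001]
  off [ 0.032 -0.001 -0.055] rot [ 0.0002 -0.0292  0.0001]
  off [ 0.029 -0.001 -0.057] rot [ 0.0002 -0.0292  0.0001]
  off [ 0.025 -0.001 -0.059] rot [ 0.0002 -0.0292  0.0001]
  off [ 0.022 -0.001 -0.06 ] rot [ 0.0002 -0.0292  0.0001]
  off [ 0.018 -0.001 -0.061] rot [ 0.0002 -0.0292  0.0001]
```

```bash
python3 -m jog '[{"offset":[0.035,0,-0.054],"rotation":[0,-0.0292,0],"fingers":-1},{"offset":[0.032,0,-0.055],"rotation":[0,-0.0292,0],"fingers":-1},{"offset":[0.029,0,-0.057],"rotation":[0,-0.0292,0],"fingers":-1},{"offset":[0.025,0,-0.059],"rotation":[0,-0.0292,0],"fingers":-1},{"offset":[0.022,0,-0.06],"rotation":[0,-0.0292,0],"fingers":-1},{"offset":[0.018,0,-0.061],"rotation":[0,-0.0292,0],"fingers":-1},{"offset":[0,0,0],"rotation":[0,0,0],"fingers":-1},{"offset":[0,0,0],"rotation":[0,0,0],"fingers":-1}]' 100
python3 - <<'E'
from h import *
shot("side","s3");print([(np.round(d["bbox"]),round(d["conf"],2)) for d in manip.recognise("side","pin")[:2]])
a=cv2.imread("pics/s3.png");cv2.imwrite("pics/s3c.png",cv2.convertScaleAbs(cv2.resize(a[60:260,220:460],None,fx=3,fy=3,interpolation=cv2.INTER_CUBIC),alpha=1.3))
shot("wrist","w4");print([(np.round(d["bbox"]),round(d["conf"],2)) for d in manip.recognise("wrist","pin")[:2]])
b=.11;print("pred tip side",proj("side",[.62,.267-.31*np.cos(.35),.037+.31*np.sin(.35)]),"barrel front corner",proj("side",[.62,.267-.255*np.cos(.35),.037+.255*np.sin(.35)]))
print("wrist",proj("wrist",[.62,.267-.31*np.cos(.35),.037+.31*np.sin(.35)]))
print(manip.get_obs()["joint_pos"].round(2))
E
```

```text
clock: 11.72
position: [0.6252, 0.1111, 0.1009]
ee_rot: [0.719, 0.695, -0.0, -0.0]
ft_force: [-0.1, -0.2, -2.4]
grip_width: 0.484
[(array([309., 158., 348., 180.]), 0.58)]
[(array([275., 197., 364., 337.]), 0.9)]
pred tip side [346.92799698 179.1945704 ] barrel front corner [337.55118515 174.55566752]
wrist [314.15358456 574.87003003]
[-0.66  0.52  0.54  1.62 -0.29  1.08 -0.07]
```

View pics/s3c.png

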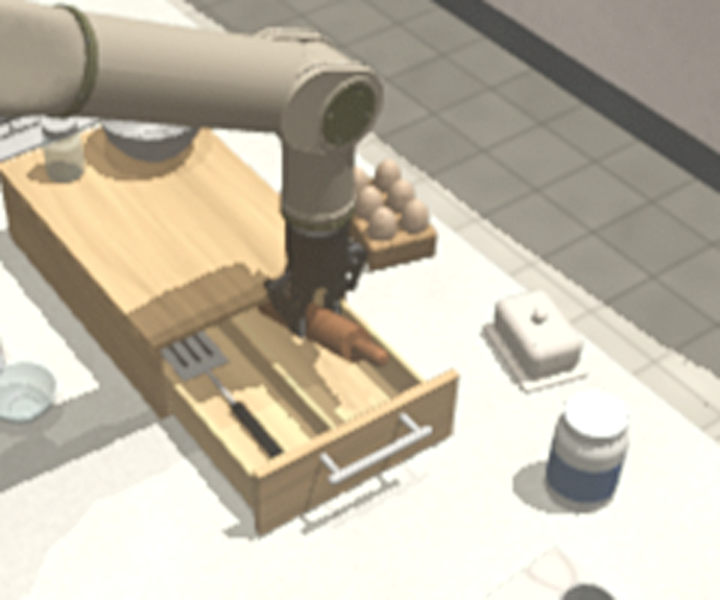

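The side view shows the pin's front tipped up out of the bay, with its tip at (347.7,178.7) against a predicted (346.9,179.2). The turner is in place. Next I draw the pin out along its own axis and then lift.

```bash
python3 -m jog '[{"offset":[-0.125,0,-0.046],"rotation":[0,0,0],"fingers":-1},{"offset":[-0.175,0,-0.064],"rotation":[0,0,0],"fingers":-1},{"offset":[-0.175,0,-0.064],"rotation":[0,0,0],"fingers":-1},{"offset":[-0.175,0,-0.064],"rotation":[0,0,0],"fingers":-1},{"offset":[-0.175,0,-0.064],"rotation":[0,0,0],"fingers":-1},{"offset":[-0.125,0,-0.046],"rotation":[0,0,0],"fingers":-1},{"offset":[-0.05,0,-0.05],"rotation":[0,0,0],"fingers":-1},{"offset":[0,0,0],"rotation":[0,0,0],"fingers":-1}]'
python3 - <<'E'
from h import *
plan([.625,-.05,.3],lean(0))
print(manip.get_obs()["joint_pos"].round(2))
E
```

```text
clock: 12.92
position: [0.6206, -0.0383, 0.1617]
ee_rot: [0.719, 0.695, 0.0, 0.0]
ft_force: [-0.2, 0.8, -3.2]
grip_width: 0.485
n 3 d [ 0.0044 -0.0117  0.1383] rotdeg [0.1 0.  0. ]
  off [-0.026  0.011 -0.307] rot [0.0002 0.     0.    ]
  off [-0.026  0.011 -0.307] rot [0.0002 0.     0.    ]
  off [-0.026  0.011 -0.307] rot [0.0002 0.     0.    ]
[-0.48  0.43  0.61  1.61 -0.26  1.18  0.15]
```

```bash
python3 -m jog '[{"offset":[0,0,-0.2],"rotation":[0,0,0],"fingers":-1},{"offset":[0,0,-0.25],"rotation":[0,0,0],"fingers":-1},{"offset":[0,0,-0.25],"rotation":[0,0,0],"fingers":-1},{"offset":[0,0,-0.15],"rotation":[0,0,0],"fingers":-1},{"offset":[0,0,0],"rotation":[0,0,0],"fingers":-1}]'
python3 - <<'E'
from h import *
plan([.513,-.4225,.27],lean(20),15)
E
```

```text
clock: 13.55
position: [0.6211, -0.0368, 0.2897]
ee_rot: [0.718, 0.696, 0.001, 0.001]
ft_force: [-0.2, -0.6, -2.0]
grip_width: 0.482
n 15 d [-0.1081 -0.3857 -0.0197] rotdeg [ 0.1 20.   0.2]
  off [-0.173 -0.042  0.009] rot [0.0001 0.0116 0.0001]
  off [-0.173 -0.042  0.005] rot [0.0001 0.0116 0.0001]
  off [-0.173 -0.042  0.001] rot [0.0001 0.0116 0.0001]
  off [-0.173 -0.042 -0.003] rot [0.0001 0.0116 0.0001]
  off [-0.173 -0.042 -0.007] rot [0.0001 0.0116 0.0001]
  off [-0.173 -0.042 -0.011] rot [0.0001 0.0116 0.0001]
  off [-0.172 -0.042 -0.015] rot [0.0001 0.0116 0.0001]
  off [-0.172 -0.042 -0.019] rot [0.0001 0.0116 0.0001]
  off [-0.172 -0.042 -0.023] rot [0.0001 0.0116 0.0001]
  off [-0.171 -0.042 -0.027] rot [0.0001 0.0116 0.0001]
  off [-0.17  -0.042 -0.031] rot [0.0001 0.0116 0.0001]
  off [-0.17  -0.042 -0.035] rot [0.0001 0.0116 0.0001]
  off [-0.169 -0.042 -0.039] rot [0.0001 0.0116 0.0001]
  off [-0.168 -0.042 -0.043] rot [0.0001 0.0116 0.0001]
  off [-0.167 -0.042 -0.047] rot [0.0001 0.0116 0.0001]
```

```bash
python3 -m jog '[{"offset":[-0.173,-0.042,0.009],"rotation":[0,0.0116,0],"fingers":-1},{"offset":[-0.173,-0.042,0.005],"rotation":[0,0.0116,0],"fingers":-1},{"offset":[-0.173,-0.042,0.001],"rotation":[0,0.0116,0],"fingers":-1},{"offset":[-0.173,-0.042,-0.003],"rotation":[0,0.0116,0],"fingers":-1},{"offset":[-0.173,-0.042,-0.007],"rotation":[0,0.0116,0],"fingers":-1},{"offset":[-0.173,-0.042,-0.011],"rotation":[0,0.0116,0],"fingers":-1},{"offset":[-0.172,-0.042,-0.015],"rotation":[0,0.0116,0],"fingers":-1},{"offset":[-0.172,-0.042,-0.019],"rotation":[0,0.0116,0],"fingers":-1}]'
python3 -m jog '[{"offset":[-0.172,-0.042,-0.023],"rotation":[0,0.0116,0],"fingers":-1},{"offset":[-0.171,-0.042,-0.027],"rotation":[0,0.0116,0],"fingers":-1},{"offset":[-0.17,-0.042,-0.031],"rotation":[0,0.0116,0],"fingers":-1},{"offset":[-0.17,-0.042,-0.035],"rotation":[0,0.0116,0],"fingers":-1},{"offset":[-0.169,-0.042,-0.039],"rotation":[0,0.0116,0],"fingers":-1},{"offset":[-0.168,-0.042,-0.043],"rotation":[0,0.0116,0],"fingers":-1},{"offset":[-0.167,-0.042,-0.047],"rotation":[0,0.0116,0],"fingers":-1},{"offset":[0,0,0],"rotation":[0,0,0],"fingers":-1}]'
python3 - <<'E'
from h import *
s=manip.get_obs();print(s["joint_pos"].round(2),s["position"])
plan([.513,-.4225,.27],lean(20),2)
a=shot("top","t5");b=shot("side","s5")
cv2.imwrite("pics/e.png",np.vstack([a[100:320,90:610],b[60:380,150:470+200]])[:,:,::-1])
for n in("top","side"): print([(np.round(d["bbox"]),round(d["conf"],2)) for d in manip.recognise(n,"pin")[:2]], [proj(n,[.513,-.409+k,.262]).round(0) for k in(-.155,0,.155)])
E
```

```text
clock: 14.55
position: [0.5625, -0.2433, 0.2759]
ee_rot: [0.716, 0.692, 0.066, -0.066]
ft_force: [-0.0, 0.0, -2.6]
grip_width: 0.479
clock: 15.55
position: [0.5109, -0.4255, 0.2656]
ee_rot: [0.71, 0.683, 0.124, -0.122]
ft_force: [0.2, -0.1, -2.0]
grip_width: 0.478
[ 0.36  0.67  0.69  1.13 -0.61  1.75  0.93] [ 0.51089727 -0.42552711  0.26560597]
n 2 d [0.0021 0.003  0.0044] rotdeg [-0.1  0.  -0.2]
  off [ 0.015  0.007 -0.01 ] rot [-0.0006  0.0001 -0.0011]
  off [ 0.015  0.007 -0.01 ] rot [-0.0006  0.0001 -0.0011]Traceback (most recent call last):
  File "<stdin>", line 5, in <module>
    return _nx.concatenate(arrs, 0, dtype=dtype, casting=casting)
           ~~~~~~~~~~~~~~~^^^^^^^^^^^^^^^^^^^^^^^^^^^^^^^^^^^^^^^
ValueError: all the input array dimensions except for the concatenation axis must match exactly, but along dimension 1, the array at index 0 has size 520 and the array at index 1 has size 490
```

```bash
python3 - <<'E'
from h import *
for n in("top","side"):
    im=shot(n,n+"6"); print([(np.round(d["bbox"]),round(d["conf"],2)) for d in manip.recognise(n,"pin")[:2]], [proj(n,[.513,-.412+k,.258]).round(0) for k in(-.155,0,.155)])
a=cv2.imread("pics/top6.png")[80:320,90:610];b=cv2.imread("pics/side6.png")[60:400,120:640]
cv2.imwrite("pics/e.png",np.vstack([a,b]))
E
```

```text
[(array([444., 178., 553., 199.]), 0.61)] [array([581., 184.]), array([513., 186.]), array([445., 187.])]
[(array([372., 211., 449., 284.]), 0.68)] [array([450., 289.]), array([407., 248.]), array([370., 213.])]
```

View pics/e.png

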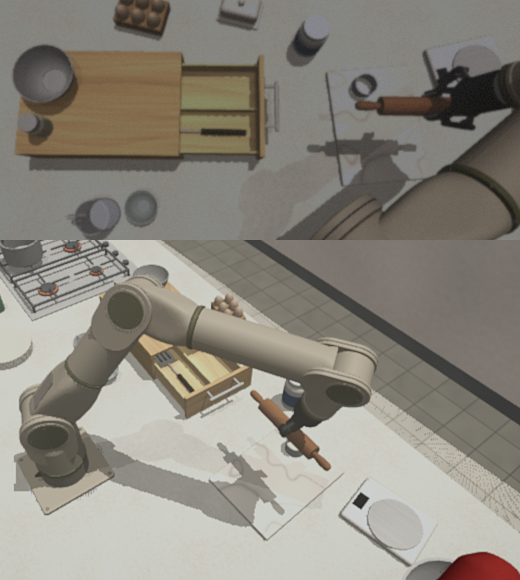

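The final view shows the pin over the board, with its ends at side pixels (372,212) and (447,286), within about 4 px of level at the predicted place. The drawer is open with the turner in it, and the other items are where they were. I'll let it settle and hand in.

```bash
python3 -m jog '[{"offset":[0,0,0],"rotation":[0,0,0],"fingers":-1},{"offset":[0,0,0],"rotation":[0,0,0],"fingers":-1},{"offset":[0,0,0],"rotation":[0,0,0],"fingers":-1},{"offset":[0,0,0],"rotation":[0,0,0],"fingers":-1}]'
python3 -c "
from h import *
print(abs(manip.get_obs()['joint_velocities']).max().round(4)); print(manip.hand_in())"
```

```text
clock: 16.35
position: [0.5125, -0.4237, 0.2686]
ee_rot: [0.708, 0.684, 0.124, -0.12]
ft_force: [-1.2, -0.8, -1.8]
grip_width: 0.48
0.0017
the job is handed in; nothing more can be done
None
```

I pulled the drawer out to its stop, drew the rolling pin out slantwise, and handed in at 16.35 s with it held over the pastry board. `hand_in` gives no verdict, so what follows rests on my own checks.

- **Drawer:** it came to a firm stop after 203 mm of pull (limit 195 mm). That figure is the gripper's travel. The top view at the end shows it still well open with the turner in it.
- **Tipping out:** I gripped the pin just in front of its middle and tipped its front up about 20°. The tip appeared in the side view within 1 px of the predicted spot, about 0.143 m up, with the back end still under the top. I then drew it about 150 mm along its own axis and lifted it. No force spike showed at the end of each of these moves, but I did not measure contact with the top board directly.
- **Final hold:** the pin is gripped at 100 N and still, with its middle about 0.26 m above the worktop. By calculation it is within about 10 mm of the board's centre.
- **Level:** the front end was about 4 px off the prediction in the side view, which I read as roughly 3° of tilt at most, against the 12.5° allowed.
- **Everything else:** the cutter, canister, bowls, jug and salt jar look unmoved in the last pictures. I did not re-measure their positions.

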